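Lab pieces back to their cork trays

TASK

Put the four loose lab pieces away, each in the cork tray of its own outline: the slide box in the oblong tray, the crucible in the small round one, the steel beaker in the large round one, the measuring cylinder in the six-sided one. Go from the lowest piece to the tallest (slide box, crucible, beaker, cylinder), and set each down, without dropping it, so that it stands upright and flat on the tray's floor. Leave the small amber bottle and the white jar standing where they are.

Things in the scene. Friction and masses are not known exactly. Their poses are not given: they have to be found in the camera images.
- slide_box: Closed rigid slide box, grey with a white top, 82 x 34 x 30 mm high (x, y, z), about 90 g, lying flat, long side along its x axis, at any yaw. Origin: centre of its underside, z up.
- crucible: White porcelain crucible, open at the top, 42 mm high, foot 30 mm across, widening up to 38 mm across from 14 mm above the foot to the rim; wall 3 mm, about 50 g, upright. Origin: centre of its underside, z up.
- beaker: Straight round stainless steel beaker, open at the top, 58 mm outside diameter, 75 mm high, wall 3 mm, about 130 g, upright. Origin: centre of its underside, z up.
- cylinder: White plastic measuring cylinder, 120 mm high in all, about 100 g, upright: a six-sided foot 52 mm over the flats (60 mm over the corners) and 10 mm thick, then a straight round tube 26 mm in diameter. Origin: centre of its underside, z up.
- tray_oblong: Oblong cork tray, outside 116 x 68 mm, recess 100 x 52 mm, long side along its x axis, at any yaw. The slide box lies in it lengthwise, either way round. Fixed to the bench. Floor 4 mm thick, rim 8 mm wide, its top 10 mm above the bench. Origin: centre of its underside, on the bench.
- tray_small_round: Small round cork tray, outside 66 mm across, recess 50 mm across. Fixed to the bench. Floor 4 mm thick, rim 8 mm wide, its top 10 mm above the bench. Origin: centre of its underside, on the bench.
- tray_large_round: Large round cork tray, outside 94 mm across, recess 78 mm across. Fixed to the bench. Floor 4 mm thick, rim 8 mm wide, its top 10 mm above the bench. Origin: centre of its underside, on the bench.
- tray_hex: Six-sided cork tray, outside 92 mm over the flats, recess 76 mm over the flats; the cylinder's foot fits in at any turn. Fixed to the bench. Floor 4 mm thick, rim 8 mm wide, its top 10 mm above the bench. Origin: centre of its underside, on the bench.
- amber_bottle: Small closed amber glass bottle with black cap, 44 mm across, 85 mm high, loose, among the pieces; not to be disturbed. Origin: centre of its underside, z up.
- white_jar: Small closed white jar with red cap, 48 mm across, 50 mm high, loose, among the pieces; not to be disturbed. (A flat grey timer about 50 mm square and 20 mm high also lies among the pieces, at about x 0.56, y 0, within 12 mm each way; the pieces and trays are all 75 mm or more from it, centre to centre.) Origin: centre of its underside, z up.

How it is judged (in metres and radians):
On the way, in this order (a step that is already met when the one before it is completed fails the run):
1. the slide box is released in the oblong tray, standing flat on its floor (horizontal distance between slide_box and tray_oblong below 0.015 m and z of slide_box in the frame of tray_oblong between 0.001 and 0.008 m and angle between slide_box's own z axis and vertical below 0.06 rad and contact force between the fingers and slide_box below 0.3 N and linear speed of slide_box below 0.03 m/s and angular speed of slide_box below 0.3 rad/s and angle between the x axis of slide_box and the x axis of tray_oblong, either way round below 0.35 rad), for 0.2 s.
2. the crucible is released in the small round tray, standing flat on its floor (horizontal distance between crucible and tray_small_round below 0.012 m and z of crucible in the frame of tray_small_round between 0.001 and 0.008 m and angle between crucible's own z axis and vertical below 0.06 rad and contact force between the fingers and crucible below 0.3 N and linear speed of crucible below 0.03 m/s and angular speed of crucible below 0.3 rad/s), for 0.2 s.
3. the steel beaker is released in the large round tray, standing flat on its floor (horizontal distance between beaker and tray_large_round below 0.012 m and z of beaker in the frame of tray_large_round between 0.001 and 0.008 m and angle between beaker's own z axis and vertical below 0.06 rad and contact force between the fingers and beaker below 0.3 N and linear speed of beaker below 0.03 m/s and angular speed of beaker below 0.3 rad/s), for 0.2 s.
4. the measuring cylinder is released in the hex tray, standing flat on its floor (horizontal distance between cylinder and tray_hex below 0.015 m and z of cylinder in the frame of tray_hex between 0.001 and 0.008 m and angle between cylinder's own z axis and vertical below 0.06 rad and contact force between the fingers and cylinder below 0.3 N and linear speed of cylinder below 0.03 m/s and angular speed of cylinder below 0.3 rad/s), for 0.2 s.
At the end, for the whole second after the job is handed in: Each piece rests released and flat (0.06 rad) on the floor of its own tray, within 12 mm (crucible, beaker) or 15 mm (slide box, cylinder) of the tray's centre, the slide box lengthwise within 0.35 rad; the bottle and the jar are upright (all of step 1 and all of step 2 and all of step 3 and all of step 4 and angle between each of amber_bottle, white_jar's own z axis and vertical below 0.1 rad); the robot touches nothing.
It fails at once if the amber bottle or the white jar is shifted by more than 30 mm (distance of any of amber_bottle, white_jar from where it was at the start of the episode above 0.03 m).
It fails at once if a piece is dropped into its tray (arrives at its floor faster than 0.6 m/s, as after a fall of 2 cm or more) ((horizontal distance between slide_box and tray_oblong below 0.03 m and z of slide_box in the frame of tray_oblong below 0.012 m and linear speed of slide_box above 0.6 m/s) or (horizontal distance between crucible and tray_small_round below 0.03 m and z of crucible in the frame of tray_small_round below 0.012 m and linear speed of crucible above 0.6 m/s) or (horizontal distance between beaker and tray_large_round below 0.03 m and z of beaker in the frame of tray_large_round below 0.012 m and linear speed of beaker above 0.6 m/s) or (horizontal distance between cylinder and tray_hex below 0.03 m and z of cylinder in the frame of tray_hex below 0.012 m and linear speed of cylinder above 0.6 m/s)).
It also fails if it takes over 122 s, if anything falls off the work surface, if the arm or the gripper's body presses on something with over 40 N, if the wrist force passes 120 N, or if a joint passes its speed limit or range.

ROBOT

A 6-joint arm with a two-finger parallel gripper is mounted at the origin on the work surface. World frame = base frame: x ahead of the robot, y to its left, z up, the work surface at z = 0. Lengths are in mm, angles in rad, forces in N, time in s.
With the tool pointing down it reaches from about 300 to 775 mm from the base axis. Payload 14.6 kg.
Tool frame: the origin (TCP) lies midway between the tips of the shut fingers; the grasp point (between the pads) lies behind it (manip.grip_depth is the z of the grasp point in the tool frame, in mm); z points along the fingers, y is the line along which they close (so a half turn about z gives the same grasp; the last joint's range is limited). The gripper opens to 94 mm and grips with 3 to 60 N. Pads are 16 mm wide; open, the fingers measure 119 mm over their backs; the gripper's body (75 mm by 177 mm) begins 78 mm behind the grasp point.
Start: joints at [-0.067, 0.3, 1.521, -0, 1.321, -0.067], TCP at [549.99, -0.002, 205.446] pointing down, gripper open.
Joint ranges: [-3.03, 3.03], [-0.79, 2.21], [0.23, 2.52], [-1.04, 4.18], [0, 3.07], [-2.55, 2.55]. Speed limits (rad/s): [2.22, 2.22, 2.57, 3.14, 3.14, 3.14].

INTERFACE

Orientations are given as [roll, pitch, yaw] about the fixed x, y, z axes, in that order (R = Rz(yaw) Ry(pitch) Rx(roll)).
In Python, from cell import manip, viewer, read_state gives the robot as it stands (manip), with the cameras (viewer) and the readings as plain functions.
- The arm moves only by the tool nudge_tcp, called after "Request:" in YAML: its name, and indented under it one key for each argument. Schema: {"type":"object","properties":{"moves":{"type":"array","items":{"type":"array","items":{"type":"array","items":{"type":"number"},"minItems":6,"maxItems":6},"minItems":1,"maxItems":5},"minItems":1,"maxItems":1},"aperture":{"type":"number"},"clamp_n":{"type":"number"},"only":{"type":"string"},"quiet":{"type":"boolean"},"lines":{"type":"string"}},"required":["moves"],"additionalProperties":false}. moves is a list that holds a single list of rows (three levels of brackets), with 1 to 5 rows, each of 6 numbers: dx, dy, dz in normalised numbers (1 is 800 mm), then a rotation vector rx, ry, rz in parts of the range, where 1.0 means pi/2 rad; each row is the pose to reach, as a shift and turn from the pose commanded when the call began, along the tool's axes at that moment; what a row does not reach only later rows make up. A row lasts 1/10 s, in which the tool goes at most 50 mm and 0.15 rad, less where a joint would pass 70% of its speed; a pose out of reach is approached as far as the arm can. aperture is the finger opening in mm, set as the call begins (left out keeps the last). The fingers move at their own pace and stop on an object; clamp_n is the grip in N (left out, the last holds). Time passes only in rows, so rows that do not move let the fingers close. The tool returns the time, the measured TCP pose, the force, the opening and the grip force at its end. only (a regular expression) keeps the lines of the reply that match it, lines (a string "A,B") keeps lines A to B, and quiet returns only ok. A shift or turn number past 1, either way, is cut back to 1. Input that does not fit is refused with a message, and nothing moves.
- read_state(): the state, without advancing time (a new reading comes with each control period).
- viewer.camera(name): name is "scene" or "side" or "wrist"; returns (picture, depth): 420x560x3 uint8, red, green, blue; 420x560 float32, mm along the optical axis (not along the pixel's ray), 0 where there is no reading.
- viewer.camera_info(name): a dict with "K" (3x3 intrinsics, pixels), "rvec" (rotation vector, rad) and "tvec" (3), from world to camera coordinates, as OpenCV has them; the wrist camera has in their place "mount" (4x4, takes a point from camera to tool coordinates, whose origin is the TCP and whose axes are the flange's). Camera axes: x right, y down, z forward; pixel columns grow to the right and rows downward; lengths in mm; the calibration is good to about 2 mm. A picture is of the moment at which its call begins: read the wrist's pose just before it. camera_info takes no time and is no camera call.
- manip.sign_off(): hands the job in; it is judged then, once.
The state is a dict: "clock": time; "joints": joint angles; "qd": joint speeds; "effort": joint torques, N m; "eef_pos": TCP position; "eef_rot": TCP orientation; "wrist_force": force on the tool from outside, world axes, zero at the start; "moment": the same for the moment, N m; "finger_gap": finger opening in mm; "finger_force": force on a finger pad.
Only numpy, scipy, OpenCV 4.12 (cv2) and the standard library are available. Lean on these libraries where they do the work, as an engineer would, in place of code of your own. Each camera call takes 0.05 s, during which the arm holds its last target. There are 200 camera calls.

## Working session

There is one attempt and no reset: what is moved stays moved. The work goes in short steps, Python scripts to look and compute and a tool call to move; the robot and the scene stay as the last step left them, time stands still between calls to the robot, and variables do not carry over. Pictures are saved under pics/ and viewed, at most 14 in all, crops included, and the job is handed in when it is done.

```bash
ls && mkdir -p pics && python3 - <<'E'
from cell import manip, viewer, read_state
import cv2,numpy as np
print(read_state(), manip.grip_depth)
for n in("scene","side","wrist"):
    im,d=viewer.camera(n); cv2.imwrite(f"pics/{n}0.png",im[...,::-1]); np.savez(f"pics/{n}0.npz",im=im,d=d)
    print(n,viewer.camera_info(n),(d>0).mean())
E
```

```text
cell.py
pics
{'clock': 0.0, 'joints': array([-6.66186666e-02,  3.00396796e-01,  1.52155761e+00, -5.16562868e-05,
        1.32065358e+00, -6.66178478e-02]), 'qd': array([ 3.50683378e-05, -5.55439630e-05,  2.48737726e-04,  3.29898068e-04,
        1.87770486e-03,  1.31292238e-03]), 'effort': array([-1.53750298e-03, -5.31805658e+01, -3.52735734e+01,  7.07558286e-02,
        2.43994006e-02, -4.79655944e-05]), 'eef_pos': array([ 5.49759537e+02, -1.07319913e-02,  2.04937003e+02]), 'eef_rot': array([-3.14057624e+00, -1.76650791e-05,  1.57080831e+00]), 'wrist_force': array([-0.64553396,  0.56626498,  0.38133087]), 'moment': array([ 0.0110855 ,  0.03088005, -0.00949241]), 'finger_force': 0.0, 'finger_gap': 93.95108039365277} -18.8
scene {'K': array([[438.21881979,   0.        , 281.5377736 ],
       [  0.        , 438.21881979, 202.45508333],
       [  0.        ,   0.        ,   1.        ]]), 'rvec': array([ 2.42386792,  0.83200778, -0.27711138]), 'tvec': array([-403.93183105, -221.65741235, 1170.0185345 ])} 0.9960714285714286
side {'K': array([[531.04423174,   0.        , 271.57476737],
       [  0.        , 531.04423174, 214.27527321],
       [  0.        ,   0.        ,   1.        ]]), 'rvec': array([ 0.52656934, -2.80926221,  0.98603459]), 'tvec': array([ 489.99971761,  158.88251678, 1352.34759485])} 0.9960459183673469
wrist {'K': array([[347.27417318,   0.        , 284.62157337],
       [  0.        , 347.27417318, 205.87644149],
       [  0.        ,   0.        ,   1.        ]]), 'mount': array([[ 1.58193669e-04, -9.62843519e-01, -2.70059869e-01,
         7.90407058e+01],
       [ 9.99999738e-01, -3.85213154e-05,  7.23112350e-04,
         4.69531479e-01],
       [-7.06647101e-04, -2.70059912e-01,  9.62843261e-01,
        -1.79177578e+02],
       [ 0.00000000e+00,  0.00000000e+00,  0.00000000e+00,
         1.00000000e+00]])} 0.9961522108843538
```

View pics/scene0.png

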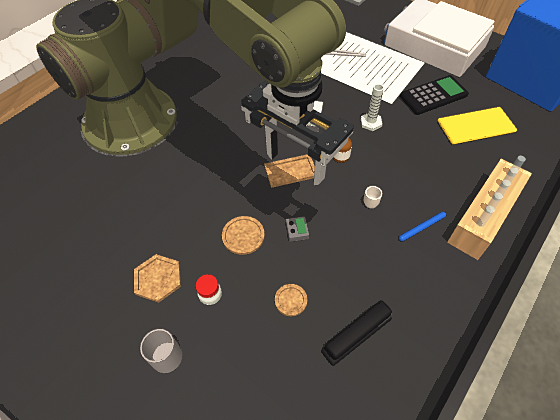

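View pics/side0.png

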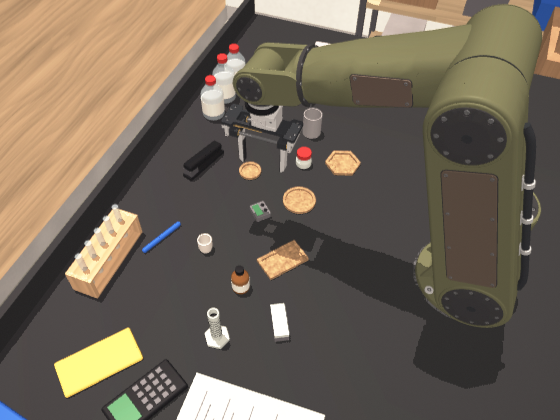

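Scene view: hex tray (157,277), large round tray (243,235), small round tray (291,299), oblong tray (292,170), beaker (161,350), crucible (373,196), cylinder (374,108), jar (208,288), and bottle (343,148), which is partly hidden. Side view: slide box (280,321), oblong tray (283,259), cylinder (215,328), bottle (240,281), crucible (205,243), and beaker (313,123).

```bash
cat > h.py <<'E'
from cell import manip, viewer, read_state
import cv2,numpy as np
from scipy.spatial.transform import Rotation as R
def pose(name):
    """camera-to-world rotation and camera centre"""
    i=viewer.camera_info(name)
    if name!="wrist":
        Rw=cv2.Rodrigues(i["rvec"])[0]; return i["K"],Rw.T,-Rw.T@i["tvec"]
    s=read_state(); T=R.from_euler("xyz",s["eef_rot"]).as_matrix(); m=i["mount"]
    return i["K"],T@m[:3,:3],T@m[:3,3]+s["eef_pos"]
def shot(name):
    K,A,c=pose(name); im,d=viewer.camera(name); return im,d,K,A,c
def ray(K,A,c,uv,z):
    uv=np.atleast_2d(np.float64(uv)); r=np.c_[uv,np.ones(len(uv))]@np.linalg.inv(K).T@A.T
    return c+r*((z-c[2])/r[:,2])[:,None]
def cloud(d,K,A,c):
    v,u=np.mgrid[:d.shape[0],:d.shape[1]]
    r=np.stack([u,v,np.ones_like(u)],-1)@np.linalg.inv(K).T
    return (r*d[...,None])@A.T+c
def blob(im,seed,val=75):
    m=(im.max(2)>val).astype(np.uint8); n,l=cv2.connectedComponents(m,connectivity=4)
    k=l[seed[1],seed[0]]; return (l==k) if k else np.zeros(m.shape,bool)
E
python3 - <<'E'
from h import *
S={"scene":dict(hex=(157,277),large=(243,235),small=(291,299),oblong=(292,172),beaker=(150,350),crucible=(373,200),cyl=(368,125),jar=(208,297)),
"side":dict(hex=(343,163),large=(299,200),small=(250,170),oblong=(283,259),beaker=(313,130),crucible=(205,246),cyl=(217,336),jar=(304,162),box=(280,321),bottle=(236,288))}
for n in S:
    z=np.load(f"pics/{n}0.npz"); im,d=z["im"],z["d"]; K,A,c=pose(n); P=cloud(d,K,A,c)
    b=P[(d>0)&(im.max(2)<60)&(abs(P[...,2])<15)]; print(n,"bench z",np.median(b[:,2]),b[:,2].std())
    for k,s in S[n].items():
        m=blob(im,s)&(d>0); p=P[m]
        top=np.percentile(p[:,2],97); q=p[abs(p[:,2]-top)<3]
        (x,y),r=cv2.minEnclosingCircle(np.float32(q[:,:2])); rect=cv2.minAreaRect(np.float32(q[:,:2]))
        print(k,m.sum(),"top %.1f"%top,"circ",np.round([x,y,2*r],1),"rect",[np.round(t,1) for t in rect])
E
```

```text
scene bench z -0.09696999521111138 2.9035928557510666
hex 1729 top 11.5 circ [ 402.  -271.4  104.6] rect [array([ 401.5, -272.2]), array([ 91.4, 102.3]), np.float64(49.4)]
large 1335 top 11.3 circ [474.7 -86.7  94.7] rect [array([475.5, -87. ]), array([91.3, 92.3]), np.float64(43.2)]
small 863 top 11.6 circ [ 647.8 -141.9   65.5] rect [array([ 647.3, -141.4]), array([63.9, 63.6]), np.float64(73.1)]
oblong 1871 top 327.6 circ [629.3  -1.4  66.9] rect [array([634.1,  -2.4]), array([66.9, 12.8]), np.float64(78.3)]
beaker 1373 top 75.4 circ [ 531.9 -370.    58.6] rect [array([ 532.3, -370.4]), array([56.7, 55.7]), np.float64(16.1)]
crucible 346 top 42.8 circ [649.8 157.5  39.3] rect [array([649.1, 157.8]), array([37. , 35.4]), np.float64(53.9)]
cyl 17440 top 210.4 circ [739.2 759.6 131.9] rect [array([722.5, 753.6]), array([ 94.4, 121.3]), np.float64(18.6)]
jar 640 top 51.6 circ [ 511.3 -230.5   43.1] rect [array([ 511. , -231.2]), array([38.7, 40.9]), np.float64(44.2)]
side bench z 0.32087644260775505 3.6348301937954193
hex 112585 top 687.6 circ [131.8  85.2 274.9] rect [array([133.1,  
[... 410 characters left out ...]
 112585 top 687.6 circ [131.8  85.2 274.9] rect [array([133.1,  85.9]), array([273. ,  70.1]), np.float64(87.7)]
crucible 112585 top 687.6 circ [131.8  85.2 274.9] rect [array([133.1,  85.9]), array([273. ,  70.1]), np.float64(87.7)]
cyl 112585 top 687.6 circ [131.8  85.2 274.9] rect [array([133.1,  85.9]), array([273. ,  70.1]), np.float64(87.7)]
jar 112585 top 687.6 circ [131.8  85.2 274.9] rect [array([133.1,  85.9]), array([273. ,  70.1]), np.float64(87.7)]
box 112585 top 687.6 circ [131.8  85.2 274.9] rect [array([133.1,  85.9]), array([273. ,  70.1]), np.float64(87.7)]
bottle 112585 top 687.6 circ [131.8  85.2 274.9] rect [array([133.1,  85.9]), array([273. ,  70.1]), np.float64(87.7)]
```

```bash
python3 - <<'E'
from h import *
for n in ("scene","side"):
    z=np.load(f"pics/{n}0.npz"); im,d=z["im"],z["d"]; K,A,c=pose(n); P=cloud(d,K,A,c)
    M=((d>0)&(P[...,2]>5)&(P[...,2]<130)&(P[...,0]>250)&(P[...,0]<800)&(abs(P[...,1])<480)).astype(np.uint8)
    N,l,st,ce=cv2.connectedComponentsWithStats(M,connectivity=4)
    for k in range(1,N):
        if st[k,4]<100: continue
        p=P[l==k]; top=np.percentile(p[:,2],97); q=p[abs(p[:,2]-top)<3]
        (x,y),r=cv2.minEnclosingCircle(np.float32(q[:,:2])); rect=cv2.minAreaRect(np.float32(q[:,:2]))
        col=np.median(im[l==k],0)
        print(n,ce[k].round(),st[k,4],"top %.1f"%top,"circ",np.round([x,y,2*r],1),"rect",[np.round(t,1).tolist() for t in rect],"rgb",col)
E
```

```text
scene [374. 109.] 586 top 119.9 circ [516.3 377.5  29.5] rect [[515.0, 375.9], [24.7, 25.0], 58.7] rgb [180. 176. 156.]
scene [455. 134.] 348 top 14.6 circ [706.5 477.1  92.7] rect [[706.3, 458.9], [42.1, 92.7], 89.3] rgb [254. 239.  70.]
scene [344. 152.] 239 top 61.4 circ [526.1 231.1  23. ] rect [[529.4, 231.7], [6.5, 23.0], 9.9] rgb [170. 129.  99.]
scene [289. 170.] 472 top 12.3 circ [444.9 117.4 125.9] rect [[448.4, 119.1], [115.5, 70.9], 53.7] rgb [159.  116.   73.5]
scene [372. 196.] 315 top 42.8 circ [649.8 157.5  39.3] rect [[649.1, 157.8], [37.0, 35.4], 53.9] rgb [200. 181. 158.]
scene [422. 226.] 332 top 15.9 circ [775.3 169.1 123. ] rect [[774.0, 169.6], [123.0, 12.0], 68.5] rgb [ 49. 115. 229.]
scene [243. 235.] 459 top 12.2 circ [475. -87.  94.] rect [[474.6, -87.7], [89.4, 92.6], 39.8] rgb [224. 162. 101.]
scene [297. 228.] 454 top 23.0 circ [561.3  -6.1  58.7] rect [[560.9, -5.6], [41.4, 48.1], 47.4] rgb [ 94. 137.  87.]
scene [156. 278.] 631 top 12.3 circ [ 402.  -271.4  104.6] rect [[401.5, -272.1], [91.6, 102.0], 48.2] rgb [225. 165. 103.]
scene [208. 289.] 605 to
[... 1445 characters left out ...]
.] 234 top 44.6 circ [650.  161.6  37.1] rect [[650.1, 160.4], [34.9, 34.5], 47.4] rgb [218. 198. 179.]
side [282. 259.] 472 top 14.2 circ [447.9 122.9 127.2] rect [[448.0, 123.9], [116.6, 67.8], 52.9] rgb [195.5 145.  103.5]
side [240. 280.] 411 top 86.7 circ [517.6 236.7  20.6] rect [[518.0, 237.9], [17.8, 19.6], 80.1] rgb [163. 104.  60.]
side [279. 322.] 552 top 34.2 circ [392.9 301.3  84.4] rect [[390.5, 300.1], [33.3, 81.7], 28.8] rgb [255. 255. 253.]
side [215. 330.] 614 top 120.5 circ [516.2 381.5  26.8] rect [[515.7, 381.2], [25.6, 23.9], 2.8] rgb [201.  195.  178.5]
side [125. 339.] 354 top 16.4 circ [707.4 477.2  77.6] rect [[707.3, 459.7], [40.3, 77.5], 89.5] rgb [255. 253. 141.]
```

```bash
cat >> h.py <<'E'
def parts(n,im,d,K,A,c,lo=5,hi=130,zmin=0):
    P=cloud(d,K,A,c)
    M=((d>0)&(P[...,2]>lo)&(P[...,2]<hi)&(P[...,0]>250)&(P[...,0]<740)&(abs(P[...,1])<480)).astype(np.uint8)
    N,l,st,ce=cv2.connectedComponentsWithStats(M,connectivity=4)
    for k in range(1,N):
        if st[k,4]<100: continue
        p=P[l==k]; top=np.percentile(p[:,2],97); q=np.float32(p[abs(p[:,2]-top)<3][:,:2])
        (x,y),r=cv2.minEnclosingCircle(q); rect=cv2.minAreaRect(q)
        print(n,ce[k].round(),"top %.1f"%top,"circ",np.round([x,y,2*r],1),"rect",[np.round(t,1).tolist() for t in rect],"rgb",np.median(im[l==k],0))
E
python3 - <<'E'
from h import *
z=np.load("pics/wrist0.npz"); parts("wrist",z["im"],z["d"],*pose("wrist"))
E
```

```text
wrist [185.  63.] top 11.3 circ [449.8 120.1 133.6] rect [[449.6, 120.5], [116.2, 68.7], 53.1] rgb [251. 206. 113.]
wrist [395.  20.] top 42.9 circ [651.5 158.1  38. ] rect [[651.4, 155.2], [37.5, 31.5], 0.1] rgb [216. 197. 164.]
wrist [296. 187.] top 22.2 circ [562.7  -3.3  61. ] rect [[562.5, -3.7], [42.6, 48.4], 47.0] rgb [170. 213. 166.]
wrist [229. 252.] top 11.0 circ [476.8 -85.9  93.8] rect [[480.7, -84.9], [85.0, 92.8], 10.4] rgb [254. 228. 127.]
wrist [359. 299.] top 11.1 circ [ 649.8 -140.5   66.1] rect [[643.1, -144.3], [49.8, 65.4], 28.3] rgb [253. 217. 120.]
wrist [175. 399.] top 11.0 circ [ 402.9 -271.3  105.8] rect [[403.9, -286.4], [101.5, 71.0], 3.8] rgb [254. 224. 125.]
wrist [253. 383.] top 51.0 circ [ 513.6 -229.8   43.9] rect [[513.5, -231.5], [42.1, 37.5], 1.9] rgb [255.  44.  28.]
```

View pics/wrist0.png

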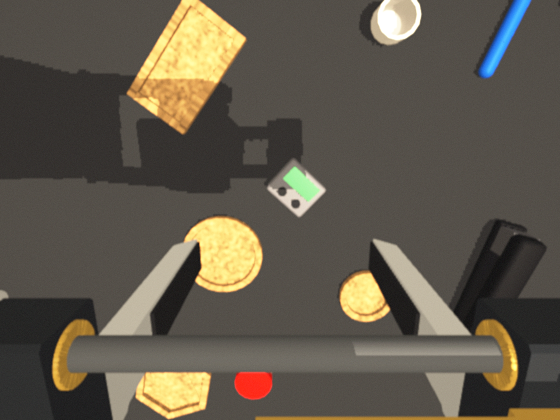

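The wrist view shows the oblong tray (186,64), crucible (396,20), large tray (225,252), small tray (366,296), jar (253,383) and hex tray (174,385). Wrist and scene agree within 2 mm. The side camera reads about 5 mm high in y. Next I move above the slide box.

The rows are not in the units I measure in: shifts go in shares of 800 mm and turns go in shares of pi/2 rad. I convert before sending: 220 mm / 800 = 0.275, -130 mm / 800 = -0.1625, -0.5 rad / 1.5708 = -0.3183.

Request:
nudge_tcp:
  moves:
    - [[0.0563,-0.0325,0,0,0,-0.0637],[0.1125,-0.065,0,0,0,-0.1273],[0.1688,-0.0975,0,0,0,-0.191],[0.225,-0.13,0,0,0,-0.2546],[0.275,-0.1625,0,0,0,-0.3183]]
  aperture: 94
  clamp_n: 20

```text
clock: 0.65
eef_pos: [421.7, 216.7, 205.4]
eef_rot: [3.142, -0.0, 2.075]
wrist_force: [1.2, 1.0, -0.7]
finger_gap: 93.8
finger_force: 0.0
```

Request:
nudge_tcp:
  moves:
    - [[0,0,0,0,0,0],[0,0,0,0,0,0]]

```text
clock: 0.85
eef_pos: [422.6, 215.9, 205.5]
eef_rot: [3.142, 0.0, 2.072]
wrist_force: [0.2, 0.8, 0.3]
finger_gap: 94.2
finger_force: 0.0
```

```bash
python3 - <<'E'
from h import *
s=read_state(); print(s["eef_pos"],s["eef_rot"],s["clock"])
a=shot("wrist"); parts("wrist",*a); cv2.imwrite("pics/w1.png",a[0][...,::-1])
E
```

```text
[422.62016014 215.87747925 205.4624492 ] [3.14156506e+00 1.40077059e-04 2.07233975e+00] 0.85
wrist [296. 100.] top 31.3 circ [392.3 295.9  87.3] rect [[392.5, 296.1], [33.6, 81.9], 28.5] rgb [255. 255. 255.]
wrist [464.  86.] top 120.2 circ [516.6 378.   27. ] rect [[516.8, 378.2], [25.6, 25.6], 78.7] rgb [192. 188. 159.]
wrist [372. 216.] top 85.6 circ [518.4 233.7  21.2] rect [[518.1, 234.4], [20.3, 18.6], 13.3] rgb [197. 112.  35.]
wrist [265. 262.] top 11.3 circ [449.4 120.3 133.7] rect [[449.2, 120.4], [116.9, 69.2], 53.0] rgb [253. 220. 121.]
wrist [210. 396.] top 11.0 circ [476.6 -85.7  95. ] rect [[475.0, -83.8], [92.9, 80.0], 28.4] rgb [252. 210. 115.]
wrist [297. 385.] top 22.5 circ [561.   -3.3  59.8] rect [[561.7, -3.3], [42.5, 48.3], 46.7] rgb [144. 196. 127.]
```

```bash
cat >> h.py <<'E'
def go(X,Y,Z,ang=None):
    """tool-axis shift to TCP (X,Y,Z), turn to closing-line angle ang (deg, world)"""
    s=read_state(); T=R.from_euler("xyz",s["eef_rot"]).as_matrix()
    print("shift",np.round(T.T@(np.array([X,Y,Z])-s["eef_pos"]),1),end=" ")
    now=np.degrees(np.arctan2(T[1,1],T[0,1]))
    if ang is not None: print("rz %.3f"%-np.radians((ang-now+90)%180-90),end=" ")
    print("clock %.2f"%s["clock"], "tilt", np.round(T[:2,2],4))
E
python3 -c "
from h import *
go(392.5,296,10,28.5)"
```

```text
shift [ 85.8  11.9 195.4] rz 0.002 clock 0.90 tilt [-0.     -0.0002]
```

In the tool's units: 165 mm / 800 = 0.2063, 145 mm / 800 = 0.1813.

Request:
nudge_tcp:
  moves:
    - [[0.0538,0.0075,0.0375,0,0,0],[0.1075,0.015,0.0875,0,0,0],[0.1075,0.015,0.1375,0,0,0],[0.1075,0.015,0.1813,0,0,0],[0.1075,0.015,0.2063,0,0,0]]
  aperture: 60
  clamp_n: 20

```text
clock: 1.4
eef_pos: [392.0, 294.9, 37.4]
eef_rot: [-3.138, 0.0, 2.068]
wrist_force: [0.3, -0.6, -0.2]
finger_gap: 60.5
finger_force: 0.0
```

Request:
nudge_tcp:
  moves:
    - [[0,0,0.0188,0,0,0],[0,0,0.0375,0,0,0],[0,0,0.0375,0,0,0]]

```text
clock: 1.7
eef_pos: [392.4, 294.8, 8.6]
eef_rot: [-3.138, 0.0, 2.068]
wrist_force: [0.1, 0.2, -0.4]
finger_gap: 59.7
finger_force: 0.0
```

```bash
python3 -c "
from h import *
go(392.5,296,10,28.5)"
```

```text
shift [ 1.   0.7 -1.4] rz -0.000 clock 1.70 tilt [-0.0028 -0.002 ]
```

Close, then lift.

In the tool's units: -1 mm / 800 = -0.0013.

Request:
nudge_tcp:
  moves:
    - [[0,0,-0.0013,0,0,0],[0,0,-0.0013,0,0,0],[0,0,-0.0013,0,0,0],[0,0,-0.0013,0,0,0],[0,0,-0.0013,0,0,0]]
  aperture: 20
  clamp_n: 20

```text
clock: 2.2
eef_pos: [392.6, 296.6, 12.0]
eef_rot: [3.141, 0.0, 2.071]
wrist_force: [0.1, -2.5, 6.6]
finger_gap: 34.0
finger_force: 20.0
```

Request:
nudge_tcp:
  moves:
    - [[0,0,-0.0188,0,0,0],[0,0,-0.05,0,0,0],[0,0,-0.075,0,0,0],[0,0,-0.075,0,0,0]]

```text
clock: 2.6
eef_pos: [393.3, 297.3, 73.6]
eef_rot: [3.137, -0.0, 2.071]
wrist_force: [-0.6, -0.4, -1.2]
finger_gap: 34.0
finger_force: 20.0
```

```bash
python3 -c "
from h import *
go(449,120,60,-36.8)"
```

```text
shift [-182.3  -36.2   13.4] rz 1.142 clock 2.60 tilt [0.0034 0.0023]
```

In the tool's units: -182 mm / 800 = -0.2275, -146 mm / 800 = -0.1825, 0.7 rad / 1.5708 = 0.4456.

Request:
nudge_tcp:
  moves:
    - [[-0.0463,-0.0088,0,0,0,0.0891],[-0.0925,-0.0175,0,0,0,0.1783],[-0.1375,-0.0263,0,0,0,0.2674],[-0.1825,-0.0363,0,0,0,0.3565],[-0.2275,-0.045,0,0,0,0.4456]]

```text
clock: 3.1
eef_pos: [447.6, 118.0, 70.4]
eef_rot: [-3.14, 0.0, 1.365]
wrist_force: [1.1, -0.7, -1.5]
finger_gap: 33.5
finger_force: 20.0
```

Request:
nudge_tcp:
  moves:
    - [[0,0,0,0,0,0.0891],[0,0,0,0,0,0.1783],[0,0,0,0,0,0.2674],[0,0,0,0,0,0.2801],[0,0,0,0,0,0.2801]]

```text
clock: 3.6
eef_pos: [447.6, 119.5, 70.8]
eef_rot: [-3.141, 0.001, 0.934]
wrist_force: [-0.1, 0.1, -0.9]
finger_gap: 33.9
finger_force: 20.0
```

```bash
python3 - <<'E'
from h import *
go(449,120,60,-36.8)
a=shot("wrist"); parts("wrist",*a); cv2.imwrite("pics/w2.png",a[0][...,::-1])
E
```

```text
shift [ 1.2  0.8 10.8] rz 0.005 clock 3.60 tilt [-0.0009 -0.0002]
wrist [266.  23.] top 77.5 circ [514.2 226.8  14.3] rect [[513.4, 225.8], [2.8, 14.3], 52.1] rgb [192. 106.  31.]
wrist [517.   6.] top 41.7 circ [640.8 144.9  14.5] rect [[640.4, 144.4], [1.7, 14.5], 52.7] rgb [191. 173. 142.]
wrist [285. 244.] top 125.1 circ [453.7 127.3  58.6] rect [[449.1, 121.0], [18.4, 58.5], 53.7] rgb [246. 244. 225.]
wrist [508. 262.] top 22.1 circ [562.4  -3.6  62.3] rect [[562.3, -3.3], [42.8, 49.2], 46.8] rgb [113. 192. 113.]
wrist [499. 396.] top 10.7 circ [ 500.  -113.2   51.7] rect [[502.0, -115.5], [51.6, 16.0], 40.3] rgb [251. 206. 111.]
```

View pics/w2.png

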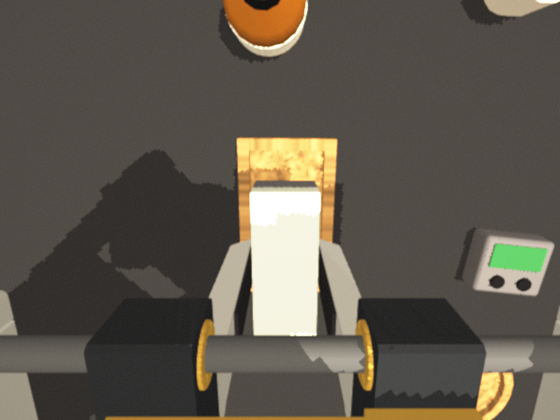

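The box is held square over the oblong tray (box columns 250–320, tray 237–337). Now I lower it.

In the tool's units: 53 mm / 800 = 0.0663, 52 mm / 800 = 0.065.

```bash
python3 - <<'E'
from h import *
a=shot("wrist"); P=cloud(*a[1:]); m=(a[0].min(2)>225)&(abs(P[...,0]-448)<80)&(abs(P[...,1]-120)<80); print("box top",np.percentile(P[m][:,2],[50,90]),"tcp",read_state()["eef_pos"])
E
```

```text
box top [88.76714576 89.52815697] tcp [447.78709134 119.59031414  71.08009102]
```

Request:
nudge_tcp:
  moves:
    - [[0.0013,0.0013,0.0313,0,0,0],[0.0013,0.0013,0.0525,0,0,0],[0.0013,0.0013,0.0625,0,0,0],[0.0013,0.0013,0.065,0,0,0],[0.0013,0.0013,0.0663,0,0,0]]

```text
clock: 4.2
eef_pos: [449.6, 119.8, 18.8]
eef_rot: [3.141, -0.0, 0.932]
wrist_force: [0.1, 0.6, -1.3]
finger_gap: 33.8
finger_force: 20.0
```

Request:
nudge_tcp:
  moves:
    - [[0,0,0.0019,0,0,0],[0,0,0.0038,0,0,0],[0,0,0.0038,0,0,0]]

```text
clock: 4.5
eef_pos: [449.8, 119.9, 16.0]
eef_rot: [3.141, -0.001, 0.931]
wrist_force: [-0.9, -1.0, 3.5]
finger_gap: 33.7
finger_force: 20.0
```

Request:
nudge_tcp:
  moves:
    - [[0,0,0,0,0,0],[0,0,0,0,0,0],[0,0,0,0,0,0],[0,0,0,0,0,0]]
  aperture: 60

```text
clock: 4.9
eef_pos: [449.4, 119.7, 15.4]
eef_rot: [3.142, 0.0, 0.931]
wrist_force: [-0.0, -0.1, -0.4]
finger_gap: 59.4
finger_force: 0.0
```

Request:
nudge_tcp:
  moves:
    - [[0,0,-0.0375,0,0,0],[0,0,-0.0938,0,0,0],[0,0,-0.1563,0,0,0],[0,0,-0.2063,0,0,0],[0,0,-0.2063,0,0,0]]
  aperture: 80

```text
clock: 5.4
eef_pos: [451.3, 120.1, 185.5]
eef_rot: [3.136, -0.006, 0.931]
wrist_force: [0.7, -0.3, 0.5]
finger_gap: 79.9
finger_force: 0.0
```

```bash
python3 - <<'E'
from h import *
a=shot("wrist"); parts("wrist",*a,lo=14); cv2.imwrite("pics/w3.png",a[0][...,::-1])
go(650.5,157.5,150,20)
E
```

```text
wrist [441.  25.] top 42.9 circ [651.4 158.5  38.2] rect [[651.0, 158.3], [35.6, 37.8], 54.0] rgb [202. 183. 153.]
wrist [268.  47.] top 85.7 circ [519.1 233.3  21.3] rect [[519.1, 233.4], [21.1, 20.1], 51.5] rgb [194. 107.  35.]
wrist [282. 192.] top 35.1 circ [450.2 120.1  87.1] rect [[450.1, 120.1], [81.1, 34.0], 53.1] rgb [248. 247. 231.]
wrist [438. 220.] top 22.4 circ [563.   -2.5  61. ] rect [[562.6, -3.1], [42.5, 48.7], 47.8] rgb [166. 206. 147.]
shift [149.6 138.1  33.4] rz -0.989 clock 5.45 tilt [0.0045 0.0008]
```

The slide box lies flat in its tray at (450,120), top at about 35 mm. The crucible is next, with no turn needed.

In the tool's units: 150 mm / 800 = 0.1875, 138 mm / 800 = 0.1725.

Request:
nudge_tcp:
  moves:
    - [[0.0425,0.0388,0,0,0,0],[0.085,0.0775,0,0,0,0],[0.1275,0.1163,0,0,0,0],[0.17,0.155,0,0,0,0],[0.1875,0.1725,0.0375,0,0,0]]

```text
clock: 5.95
eef_pos: [653.1, 158.3, 150.8]
eef_rot: [3.139, -0.003, 0.931]
wrist_force: [0.4, -0.8, 0.3]
finger_gap: 80.1
finger_force: 0.0
```

```bash
python3 -c "
from h import *
go(651,158,17,-37)"
```

```text
shift [ -1.8  -1.9 133.8] rz 0.006 clock 5.95 tilt [0.0039 0.0008]
```

In the tool's units: 133 mm / 800 = 0.1663, 115 mm / 800 = 0.1438.

Request:
nudge_tcp:
  moves:
    - [[-0.0025,-0.0025,0.0563,0,0,0],[-0.0025,-0.0025,0.1063,0,0,0],[-0.0025,-0.0025,0.1438,0,0,0],[-0.0025,-0.0025,0.1663,0,0,0],[-0.0025,-0.0025,0.1663,0,0,0]]
  aperture: 70

```text
clock: 6.45
eef_pos: [644.4, 156.7, 12.5]
eef_rot: [-3.137, 0.005, 0.931]
wrist_force: [-0.3, -0.2, 0.0]
finger_gap: 69.6
finger_force: 0.0
```

Request:
nudge_tcp:
  moves:
    - [[0,0,0,0,0,0],[0,0,0,0,0,0],[0,0,0,0,0,0],[0,0,0,0,0,0],[0,0,0,0,0,0]]
  aperture: 25
  clamp_n: 12

```text
clock: 6.95
eef_pos: [647.2, 157.3, 18.2]
eef_rot: [3.141, -0.001, 0.931]
wrist_force: [-0.5, -0.2, 2.9]
finger_gap: 39.0
finger_force: 12.0
```

Request:
nudge_tcp:
  moves:
    - [[0,0,-0.0188,0,0,0],[0,0,-0.0563,0,0,0],[0,0,-0.1,0,0,0],[0,0,-0.1,0,0,0]]

```text
clock: 7.35
eef_pos: [649.0, 157.7, 104.0]
eef_rot: [3.136, -0.006, 0.931]
wrist_force: [0.2, -0.3, 0.4]
finger_gap: 38.7
finger_force: 12.0
```

```bash
python3 -c "
from h import *
go(649,-141,100,-37)"
```

```text
shift [-239.7  178.3    3.5] rz 0.006 clock 7.35 tilt [0.0084 0.0017]
```

In the tool's units: -180 mm / 800 = -0.225, -144 mm / 800 = -0.18.

Request:
nudge_tcp:
  moves:
    - [[-0.045,0.0338,0,0,0,0],[-0.09,0.0675,0,0,0,0],[-0.135,0.1,0,0,0,0],[-0.18,0.1338,0,0,0,0],[-0.225,0.1675,0,0,0,0]]

```text
clock: 7.85
eef_pos: [646.5, -68.9, 97.9]
eef_rot: [3.142, -0.0, 0.931]
wrist_force: [-0.1, -0.5, -0.0]
finger_gap: 38.3
finger_force: 12.0
```

Request:
nudge_tcp:
  moves:
    - [[-0.045,0.0338,0,0,0,0],[-0.075,0.055,0,0,0,0],[-0.075,0.055,0,0,0,0],[-0.075,0.055,0,0,0,0]]

```text
clock: 8.25
eef_pos: [646.1, -141.8, 97.5]
eef_rot: [-3.141, -0.0, 0.93]
wrist_force: [-0.3, 0.2, -0.8]
finger_gap: 38.5
finger_force: 12.0
```

```bash
python3 - <<'E'
from h import *
go(649,-141,22,-37)
a=shot("wrist"); parts("wrist",*a,hi=170); cv2.imwrite("pics/w4.png",a[0][...,::-1])
s=shot("scene"); parts("scene",*s,hi=140); cv2.imwrite("pics/s4.png",s[0][...,::-1])
E
```

```text
shift [ 2.4  1.9 75.5] rz 0.005 clock 8.25 tilt [-0.0002  0.0002]
wrist [ 84. 134.] top 22.0 circ [563.1  -4.7  62.2] rect [[563.1, -4.4], [42.6, 48.8], 47.3] rgb [160. 211. 142.]
wrist [285. 262.] top 167.2 circ [ 652.5 -133.5   59.4] rect [[649.0, -138.1], [13.1, 59.4], 53.0] rgb [221. 199. 176.]
wrist [ 80. 266.] top 10.7 circ [477.  -86.2  94.5] rect [[477.5, -82.5], [85.4, 94.2], 84.6] rgb [227. 164.  88.]
wrist [233. 393.] top 50.7 circ [ 522.4 -232.    36.8] rect [[524.4, -234.2], [34.6, 21.5], 43.4] rgb [255.  46.  28.]
scene [373. 109.] top 119.4 circ [515.4 377.9  27.7] rect [[514.4, 376.9], [24.1, 26.0], 28.9] rgb [176. 174. 153.]
scene [454. 134.] top 15.0 circ [700.8 471.3  77.8] rect [[700.6, 459.3], [40.8, 77.1], 89.1] rgb [253. 237.  69.]
scene [342. 147.] top 85.7 circ [517.  231.9  22.4] rect [[517.0, 232.1], [18.7, 20.4], 31.9] rgb [152.  90.  39.]
scene [275. 164.] top 36.0 circ [428.2 105.7  40.7] rect [[425.7, 106.6], [40.2, 17.0], 70.6] rgb [250.  208.  160.5]
scene [239. 237.] top 11.9 circ [474.9 -86.8  94.6] rect [[473.0, -93.4], [79.0, 91.8], 74.6] rgb [146. 106.  67.]
scene [156. 278.] top 12.2 circ [ 400.6 -271.7  104.2] rect [[401.1, -272.1], [103.5, 91.7], 18.6] rgb [223. 162. 101.]
scene [208. 289.] top 51.7 circ [ 511.1 -231.    43.1] rect [[512.0, -231.2], [40.6, 40.9], 25.8] rgb [240.  48.  41.]
scene [288. 305.] top 12.1 circ [ 647.3 -142.9   65.1] rect [[649.4, -150.9], [63.1, 45.8], 15.5] rgb [139. 102.  63.]
scene [161. 350.] top 75.6 circ [ 532.3 -370.    58.4] rect [[532.5, -371.0], [57.0, 56.3], 44.4] rgb [126. 116. 110.]
```

View pics/w4.png

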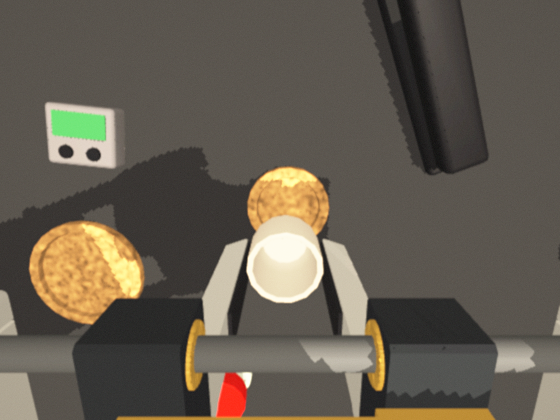

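The crucible hangs upright in the fingers, rim centre near (285,262), with the small round tray behind it at (288,203). I'll measure the rim height and centre.

```bash
python3 - <<'E'
from h import *
a=shot("wrist"); im,d=a[0],a[1]; P=cloud(*a[1:]); t=read_state()["eef_pos"]
m=(np.hypot(P[...,0]-t[0],P[...,1]-t[1])<24)&(P[...,2]>60)&(P[...,2]<150)
z=P[m][:,2]; top=np.percentile(z,97); q=np.float32(P[m&(P[...,2]>top-3)][:,:2])
print(t,"top",top,cv2.minEnclosingCircle(q), m.sum())
E
```

```text
[ 646.38020796 -140.33488824   97.58768538] top 144.96698757614521 ((648.73779296875, -137.1539764404297), 22.523235321044922) 6516
```

```bash
python3 - <<'E'
from h import *
a=shot("wrist"); im,d=a[0],a[1]; P=cloud(*a[1:]); s=read_state(); t=s["eef_pos"]
T=R.from_euler("xyz",s["eef_rot"]).as_matrix(); L=(P-t)@T
m=(abs(L[...,1])<17)&(abs(L[...,0])<30)&(P[...,2]>60)&(d>0)
h,e=np.histogram(P[m][:,2],np.arange(60,160,4)); print(dict(zip(e,h)))
for lo in (110,116,120):
    k=m&(P[...,2]>lo)&(P[...,2]<135); print(lo,L[k][:,:2].min(0),L[k][:,:2].max(0))
E
```

```text
{np.int64(60): np.int64(0), np.int64(64): np.int64(0), np.int64(68): np.int64(0), np.int64(72): np.int64(0), np.int64(76): np.int64(1), np.int64(80): np.int64(262), np.int64(84): np.int64(717), np.int64(88): np.int64(287), np.int64(92): np.int64(325), np.int64(96): np.int64(321), np.int64(100): np.int64(346), np.int64(104): np.int64(383), np.int64(108): np.int64(391), np.int64(112): np.int64(411), np.int64(116): np.int64(519), np.int64(120): np.int64(1087), np.int64(124): np.int64(0), np.int64(128): np.int64(0), np.int64(132): np.int64(0), np.int64(136): np.int64(0), np.int64(140): np.int64(0), np.int64(144): np.int64(0), np.int64(148): np.int64(0), np.int64(152): np.int64(0)}
110 [-14.81314718 -16.98663972] [23.28981969 16.99852973]
116 [-14.81314718 -16.98663972] [23.14093179 16.99852973]
120 [-14.81314718 -16.98663972] [23.06391231 16.99852973]
```

```bash
python3 -c "
from h import *
go(646.3,-144.5,21,-37)"
```

```text
shift [-3.4  2.4 76.6] rz 0.007 clock 8.45 tilt [0.0001 0.0001]
```

In the tool's units: 74 mm / 800 = 0.0925, 73 mm / 800 = 0.0913.

Request:
nudge_tcp:
  moves:
    - [[-0.0043,0.003,0.0438,0,0,0],[-0.0043,0.003,0.075,0,0,0],[-0.0043,0.003,0.0875,0,0,0],[-0.0043,0.003,0.0913,0,0,0],[-0.0043,0.003,0.0925,0,0,0]]

```text
clock: 8.95
eef_pos: [646.7, -145.4, 24.3]
eef_rot: [3.141, -0.0, 0.931]
wrist_force: [-0.6, 0.2, -0.1]
finger_gap: 38.9
finger_force: 12.0
```

Request:
nudge_tcp:
  moves:
    - [[0,0,0.0013,0,0,0],[0,0,0.0025,0,0,0],[0,0,0.0038,0,0,0],[0,0,0.0038,0,0,0]]

```text
clock: 9.35
eef_pos: [646.7, -145.8, 22.2]
eef_rot: [3.14, -0.001, 0.931]
wrist_force: [-3.6, 1.3, 8.8]
finger_gap: 38.0
finger_force: 12.0
```

Request:
nudge_tcp:
  moves:
    - [[0,0,0,0,0,0],[0,0,0,0,0,0],[0,0,0,0,0,0],[0,0,0,0,0,0]]
  aperture: 64

```text
clock: 9.75
eef_pos: [646.1, -145.7, 20.4]
eef_rot: [-3.142, 0.0, 0.931]
wrist_force: [0.6, 0.3, -0.6]
finger_gap: 63.0
finger_force: 0.0
```

Request:
nudge_tcp:
  moves:
    - [[0,0,-0.0438,0,0,0],[0,0,-0.1,0,0,0],[0,0,-0.1625,0,0,0],[0,0,-0.2,0,0,0],[0,0,-0.2,0,0,0]]
  aperture: 90

```text
clock: 10.25
eef_pos: [647.7, -146.2, 185.9]
eef_rot: [3.134, -0.003, 0.931]
wrist_force: [0.7, 0.1, 0.6]
finger_gap: 89.9
finger_force: 0.0
```

```bash
python3 - <<'E'
from h import *
a=shot("wrist"); parts("wrist",*a,lo=14); cv2.imwrite("pics/w5.png",a[0][...,::-1])
go(533,-370,205,0)
E
```

```text
wrist [126. 126.] top 22.2 circ [563.7  -4.2  61.5] rect [[563.3, -4.6], [42.7, 48.7], 47.0] rgb [173. 203. 152.]
wrist [282. 191.] top 46.9 circ [ 649.3 -142.5   37.9] rect [[649.7, -142.5], [36.2, 36.9], 52.6] rgb [234.  218.5 184. ]
wrist [231. 317.] top 50.7 circ [ 515.5 -227.7   41.4] rect [[519.8, -221.9], [22.8, 41.0], 53.0] rgb [253.  47.  32.]
wrist [320. 395.] top 74.6 circ [ 545.4 -355.6   45.2] rect [[548.5, -351.5], [12.3, 45.2], 52.9] rgb [151. 138. 123.]
shift [-247.7   42.6  -22.7] rz -0.640 clock 10.30 tilt [ 0.0035 -0.001 ]
```

View pics/w5.png

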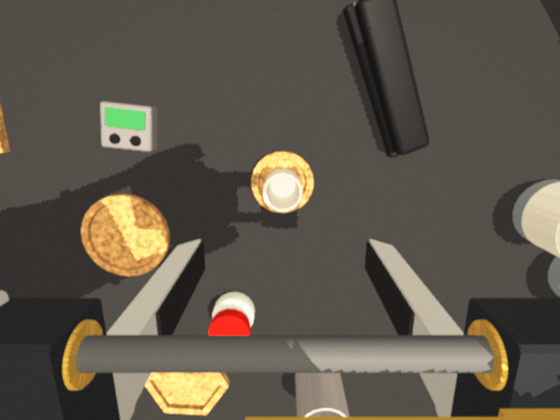

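The crucible stands upright in its tray at (282,191), which maps to (649.5,-142.5). The beaker is next.

In the tool's units: -240 mm / 800 = -0.3, -192 mm / 800 = -0.24.

Request:
nudge_tcp:
  moves:
    - [[-0.06,0.01,-0.01,0,0,0],[-0.12,0.02,-0.02,0,0,0],[-0.18,0.0313,-0.0288,0,0,0],[-0.24,0.0413,-0.0288,0,0,0],[-0.3,0.0525,-0.0288,0,0,0]]

```text
clock: 10.8
eef_pos: [535.0, -364.6, 201.8]
eef_rot: [-3.139, -0.0, 0.931]
wrist_force: [0.2, -0.3, 0.2]
finger_gap: 89.7
finger_force: 0.0
```

Request:
nudge_tcp:
  moves:
    - [[-0.01,0,0,0,0,0],[-0.01,0,0,0,0,0]]

```text
clock: 11.0
eef_pos: [530.7, -370.6, 201.7]
eef_rot: [-3.139, -0.0, 0.928]
wrist_force: [0.6, 0.3, 0.0]
finger_gap: 90.3
finger_force: 0.0
```

```bash
python3 - <<'E'
from h import *
a=shot("wrist"); parts("wrist",*a,lo=14)
go(533,-370,30,-37)
E
```

```text
wrist [182.  83.] top 51.1 circ [ 513.4 -230.4   43.2] rect [[513.5, -230.3], [41.7, 42.4], 47.4] rgb [255.  52.  36.]
wrist [288. 195.] top 75.6 circ [ 534.5 -370.2   57.8] rect [[534.6, -370.4], [57.3, 56.5], 52.1] rgb [150. 137. 123.]
shift [  0.3   1.9 172.1] rz 0.005 clock 11.05 tilt [-0.0015  0.0014]
```

In the tool's units: 172 mm / 800 = 0.215, 160 mm / 800 = 0.2.

Request:
nudge_tcp:
  moves:
    - [[0.0013,0.0038,0.0563,0,0,0],[0.0013,0.0038,0.1125,0,0,0],[0.0013,0.0038,0.1625,0,0,0],[0.0013,0.0038,0.2,0,0,0],[0.0013,0.0038,0.215,0,0,0]]

```text
clock: 11.55
eef_pos: [534.4, -368.0, 27.7]
eef_rot: [-3.136, -0.0, 0.933]
wrist_force: [-0.5, 0.7, -0.2]
finger_gap: 89.7
finger_force: 0.0
```

Request:
nudge_tcp:
  moves:
    - [[0,0,0,0,0,0],[0,0,0,0,0,0],[0,0,0,0,0,0],[0,0,0,0,0,0],[0,0,0,0,0,0]]
  aperture: 40
  clamp_n: 20

```text
clock: 12.05
eef_pos: [535.2, -371.0, 32.7]
eef_rot: [3.14, -0.0, 0.931]
wrist_force: [0.7, 0.6, 6.2]
finger_gap: 58.6
finger_force: 20.0
```

Request:
nudge_tcp:
  moves:
    - [[0,0,-0.0188,0,0,0],[0,0,-0.0563,0,0,0],[0,0,-0.0875,0,0,0],[0,0,-0.0875,0,0,0]]

```text
clock: 12.45
eef_pos: [536.1, -371.8, 106.2]
eef_rot: [3.135, 0.0, 0.931]
wrist_force: [0.1, -1.7, -0.6]
finger_gap: 58.6
finger_force: 20.0
```

```bash
python3 -c "
from h import *
go(475.5,-86.5,100,-37)"
```

```text
shift [ 192.6 -219.     4.7] rz 0.006 clock 12.45 tilt [ 0.0053 -0.0041]
```

In the tool's units: -166 mm / 800 = -0.2075, 146 mm / 800 = 0.1825.

Request:
nudge_tcp:
  moves:
    - [[0.025,-0.0288,-0.025,0,0,0],[0.0625,-0.0713,-0.0313,0,0,0],[0.1025,-0.1163,-0.0313,0,0,0],[0.1425,-0.1613,-0.0313,0,0,0],[0.1825,-0.2075,-0.0313,0,0,0]]

```text
clock: 12.95
eef_pos: [487.7, -152.7, 125.9]
eef_rot: [-3.141, 0.0, 0.93]
wrist_force: [2.1, 0.2, -0.4]
finger_gap: 58.6
finger_force: 20.0
```

Request:
nudge_tcp:
  moves:
    - [[0.0375,-0.0425,0.0125,0,0,0],[0.0575,-0.0663,0.025,0,0,0],[0.0575,-0.0663,0.0375,0,0,0],[0.0575,-0.0663,0.0375,0,0,0],[0.0575,-0.0663,0.0375,0,0,0]]

```text
clock: 13.45
eef_pos: [473.9, -86.7, 96.4]
eef_rot: [-3.141, 0.0, 0.93]
wrist_force: [-0.3, 0.1, -0.6]
finger_gap: 58.7
finger_force: 20.0
```

```bash
cat >> h.py <<'E'
def held(lo,hi,w):
    """held round piece: height profile and extent along tool x"""
    im,d,K,A,c=shot("wrist"); P=cloud(d,K,A,c); s=read_state(); t=s["eef_pos"]
    L=(P-t)@R.from_euler("xyz",s["eef_rot"]).as_matrix()
    m=(abs(L[...,1])<w)&(abs(L[...,0])<45)&(L[...,2]<-lo)&(L[...,2]>-hi)&(d>0)
    top=np.percentile(P[m][:,2],95); k=m&(P[...,2]>top-3)
    print("tcp",t.round(1),"top-tcp %.1f"%(top-t[2]),"x_t",L[k][:,0].min().round(1),L[k][:,0].max().round(1),m.sum()); return im
E
python3 - <<'E'
from h import *
im=held(25,65,24); cv2.imwrite("pics/w6.png",im[...,::-1]); go(475.5,-86.5,37,-37)
E
```

```text
tcp [474.1 -86.9  96.6] top-tcp 42.3 x_t -21.8 29.0 4094
shift [ 1.1  0.9 59.6] rz 0.005 clock 13.50 tilt [ 0.0002 -0.0001]
```

View pics/w6.png

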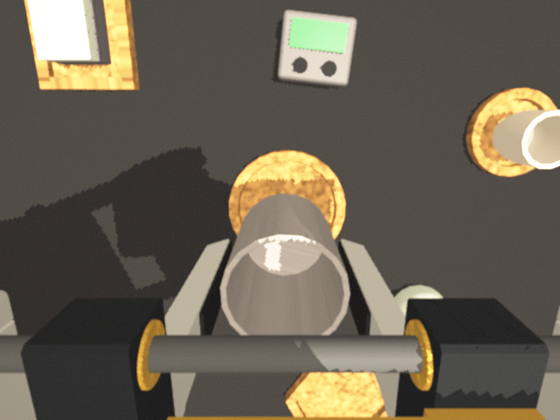

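The beaker is held upright, far rim about 29 mm ahead of the TCP so it is centred, over the large round tray at (288,200). Now I lower it.

In the tool's units: 57 mm / 800 = 0.0713, 56 mm / 800 = 0.07.

Request:
nudge_tcp:
  moves:
    - [[0.0013,0.0013,0.0375,0,0,0],[0.0013,0.0013,0.06,0,0,0],[0.0013,0.0013,0.0688,0,0,0],[0.0013,0.0013,0.07,0,0,0],[0.0013,0.0013,0.0713,0,0,0]]

```text
clock: 14.0
eef_pos: [475.7, -86.2, 40.3]
eef_rot: [3.14, -0.0, 0.93]
wrist_force: [0.0, 0.2, -1.2]
finger_gap: 58.7
finger_force: 20.0
```

Request:
nudge_tcp:
  moves:
    - [[0,0,0.0013,0,0,0],[0,0,0.0025,0,0,0],[0,0,0.0038,0,0,0],[0,0,0.0038,0,0,0]]

```text
clock: 14.4
eef_pos: [475.4, -85.8, 36.7]
eef_rot: [3.141, -0.0, 0.931]
wrist_force: [-0.3, 0.8, 1.6]
finger_gap: 58.6
finger_force: 20.0
```

In the tool's units: 0.5 mm / 800 = 0.0006.

Request:
nudge_tcp:
  moves:
    - [[0,0,0.0006,0,0,0],[0,0,0.0006,0,0,0]]

```text
clock: 14.6
eef_pos: [475.4, -85.8, 36.7]
eef_rot: [3.141, -0.0, 0.931]
wrist_force: [-3.1, 0.4, 10.5]
finger_gap: 58.8
finger_force: 20.0
```

Request:
nudge_tcp:
  moves:
    - [[0,0,0,0,0,0],[0,0,0,0,0,0],[0,0,0,0,0,0],[0,0,0,0,0,0]]
  aperture: 86

```text
clock: 15.0
eef_pos: [475.1, -85.7, 35.9]
eef_rot: [-3.141, 0.0, 0.931]
wrist_force: [-0.0, 0.0, 0.0]
finger_gap: 84.7
finger_force: 0.0
```

Request:
nudge_tcp:
  moves:
    - [[0,0,-0.0438,0,0,0],[0,0,-0.1,0,0,0],[0,0,-0.1563,0,0,0],[0,0,-0.2063,0,0,0],[0,0,-0.2063,0,0,0]]

```text
clock: 15.5
eef_pos: [477.0, -86.2, 206.0]
eef_rot: [3.134, -0.003, 0.931]
wrist_force: [-0.3, -0.7, -0.8]
finger_gap: 85.6
finger_force: 0.0
```

```bash
python3 - <<'E'
from h import *
a=shot("wrist"); parts("wrist",*a,lo=14); cv2.imwrite("pics/w7.png",a[0][...,::-1])
go(517,378,200,0)
E
```

```text
wrist [130.  39.] top 35.1 circ [445.5 113.7  73.2] rect [[445.7, 113.5], [65.7, 34.8], 53.5] rgb [255. 255. 255.]
wrist [303.  69.] top 22.3 circ [562.7  -4.1  60.5] rect [[562.4, -3.9], [42.1, 48.9], 46.8] rgb [200. 221. 190.]
wrist [456. 131.] top 46.7 circ [ 649.  -142.2   38.2] rect [[649.0, -142.2], [36.0, 37.4], 53.8] rgb [215. 195. 161.]
wrist [282. 198.] top 79.6 circ [475.6 -85.4  58.2] rect [[475.8, -85.9], [57.1, 56.6], 53.3] rgb [149. 136. 121.]
shift [ 396.6 -244.2    2.6] rz -0.640 clock 15.55 tilt [ 0.0043 -0.0011]
```

The beaker stands in its tray at (475.7,-85.7), top 79.6. The cylinder is next.

In the tool's units: 198 mm / 800 = 0.2475, 158 mm / 800 = 0.1975, -0.64 rad / 1.5708 = -0.4074.

Request:
nudge_tcp:
  moves:
    - [[0.0488,-0.03,0,0,0,-0.0764],[0.0975,-0.06,0,0,0,-0.1592],[0.1475,-0.0913,0,0,0,-0.2419],[0.1975,-0.1213,0,0,0,-0.3247],[0.2475,-0.1525,0,0,0,-0.4074]]

```text
clock: 16.05
eef_pos: [494.9, 147.7, 199.3]
eef_rot: [-3.139, 0.001, 1.576]
wrist_force: [0.2, -0.1, 0.4]
finger_gap: 85.9
finger_force: 0.0
```

```bash
python3 -c "
from h import *
go(517,378,200,0)"
```

```text
shift [230.1  23.3  -0.9] rz 0.005 clock 16.05 tilt [-0.0022 -0.0005]
```

The rows are not in the units I measure in: shifts go in shares of 800 mm and turns go in shares of pi/2 rad. I convert before sending: 230 mm / 800 = 0.2875, 184 mm / 800 = 0.23.

Request:
nudge_tcp:
  moves:
    - [[0.0575,0.0063,0,0,0,0],[0.115,0.0125,0,0,0,0],[0.1725,0.0188,0,0,0,0],[0.23,0.0238,0,0,0,0],[0.2875,0.0288,0,0,0,0]]

```text
clock: 16.55
eef_pos: [518.0, 377.7, 198.8]
eef_rot: [-3.139, 0.001, 1.571]
wrist_force: [0.1, -0.7, -0.3]
finger_gap: 85.9
finger_force: 0.0
```

Request:
nudge_tcp:
  moves:
    - [[0,0,0,0,0,0],[0,0,0,0,0,0]]
  aperture: 70

```text
clock: 16.75
eef_pos: [517.9, 376.2, 198.5]
eef_rot: [-3.139, 0.002, 1.572]
wrist_force: [0.3, -0.6, -0.3]
finger_gap: 73.5
finger_force: 0.0
```

```bash
python3 - <<'E'
from h import *
a=shot("wrist"); parts("wrist",*a,lo=14)
go(517,378,42,0)
E
```

```text
wrist [283. 200.] top 120.6 circ [517.2 378.7  26.1] rect [[517.1, 378.7], [25.2, 25.1], 72.5] rgb [87.5 86.  70.5]
wrist [285. 312.] top 81.4 circ [518.8 239.7  18. ] rect [[518.8, 242.4], [17.9, 6.6], 1.6] rgb [114.  58.  15.]
wrist [227. 392.] top 34.9 circ [450.3 120.   87. ] rect [[450.0, 120.7], [82.9, 34.3], 52.7] rgb [234. 232. 202.]
shift [  2.9  -0.9 157.3] rz 0.000 clock 16.80 tilt [-0.002  -0.0015]
```

In the tool's units: 156 mm / 800 = 0.195, 150 mm / 800 = 0.1875.

Request:
nudge_tcp:
  moves:
    - [[0.0038,-0.0013,0.0563,0,0,0],[0.0038,-0.0013,0.1125,0,0,0],[0.0038,-0.0013,0.1625,0,0,0],[0.0038,-0.0013,0.1875,0,0,0],[0.0038,-0.0013,0.195,0,0,0]]

```text
clock: 17.3
eef_pos: [516.7, 376.9, 42.3]
eef_rot: [-3.138, 0.002, 1.569]
wrist_force: [0.7, -0.5, 0.6]
finger_gap: 70.2
finger_force: 0.0
```

Request:
nudge_tcp:
  moves:
    - [[0,0,0,0,0,0],[0,0,0,0,0,0],[0,0,0,0,0,0],[0,0,0,0,0,0],[0,0,0,0,0,0]]

```text
clock: 17.8
eef_pos: [517.7, 379.1, 45.6]
eef_rot: [3.141, -0.0, 1.571]
wrist_force: [0.1, -0.3, -0.3]
finger_gap: 70.0
finger_force: 0.0
```

Request:
nudge_tcp:
  moves:
    - [[0,0,0,0,0,0],[0,0,0,0,0,0],[0,0,0,0,0,0],[0,0,0,0,0,0],[0,0,0,0,0,0]]
  aperture: 10
  clamp_n: 20

```text
clock: 18.3
eef_pos: [517.6, 379.0, 44.9]
eef_rot: [3.142, 0.0, 1.571]
wrist_force: [-0.5, 0.0, -0.5]
finger_gap: 33.8
finger_force: 0.0
```

Request:
nudge_tcp:
  moves:
    - [[0,0,-0.0188,0,0,0],[0,0,-0.0625,0,0,0],[0,0,-0.1188,0,0,0],[0,0,-0.1438,0,0,0],[0,0,-0.1438,0,0,0]]

```text
clock: 18.8
eef_pos: [518.6, 379.7, 164.5]
eef_rot: [3.136, -0.004, 1.571]
wrist_force: [-0.6, -0.5, -1.3]
finger_gap: 26.2
finger_force: 20.0
```

```bash
python3 -c "
from h import *
go(402.5,-271.3,155,0); held(50,100,11)"
```

```text
shift [-651.  -116.2    6.5] rz 0.000 clock 18.80 tilt [0.0054 0.0036]
tcp [517.9 379.2 161.6] top-tcp 67.7 x_t -5.2 13.8 2615
```

Cylinder is held about 53 mm above its base. I carry it inward, clear of the bottle and beaker.

In the tool's units: -170 mm / 800 = -0.2125, -100 mm / 800 = -0.125.

Request:
nudge_tcp:
  moves:
    - [[-0.0313,-0.025,-0.01,0,0,0],[-0.075,-0.05,-0.0188,0,0,0],[-0.1188,-0.0875,-0.0188,0,0,0],[-0.1625,-0.125,-0.0188,0,0,0],[-0.2125,-0.1475,-0.0188,0,0,0]]

```text
clock: 19.35
eef_pos: [397.0, 207.7, 173.4]
eef_rot: [-3.139, 0.001, 1.572]
wrist_force: [1.8, -0.7, -0.1]
finger_gap: 26.4
finger_force: 20.0
```

Request:
nudge_tcp:
  moves:
    - [[-0.0563,0,0,0,0,0],[-0.1125,0,0,0,0,0],[-0.1688,0,0,0,0,0],[-0.225,0,0,0,0,0],[-0.2813,0,0,0,0,0]]

```text
clock: 19.85
eef_pos: [398.4, -17.7, 173.8]
eef_rot: [-3.14, -0.0, 1.571]
wrist_force: [1.1, 0.6, -1.1]
finger_gap: 26.2
finger_force: 20.0
```

Request:
nudge_tcp:
  moves:
    - [[-0.0563,0,0,0,0,0],[-0.1125,0,0,0,0,0],[-0.1688,0,0,0,0,0],[-0.225,0,0,0,0,0],[-0.2813,0,0,0,0,0]]

```text
clock: 20.35
eef_pos: [398.5, -242.6, 173.6]
eef_rot: [-3.14, -0.001, 1.571]
wrist_force: [1.4, -0.3, -0.6]
finger_gap: 26.4
finger_force: 20.0
```

```bash
python3 -c "
from h import *
go(402.5,-271.3,155,0)"
```

```text
shift [-28.7   4.   18.6] rz -0.000 clock 20.35 tilt [-0.0019  0.0014]
```

In the tool's units: 80 mm / 800 = 0.1, 60 mm / 800 = 0.075.

Request:
nudge_tcp:
  moves:
    - [[-0.035,0.005,0,0,0,0],[-0.035,0.005,0.0375,0,0,0],[-0.035,0.005,0.075,0,0,0],[-0.035,0.005,0.1,0,0,0],[-0.035,0.005,0.1,0,0,0]]

```text
clock: 20.85
eef_pos: [401.7, -267.7, 91.5]
eef_rot: [-3.136, -0.004, 1.571]
wrist_force: [0.0, 0.0, 0.4]
finger_gap: 26.2
finger_force: 20.0
```

Request:
nudge_tcp:
  moves:
    - [[0,0,0,0,0,0],[0,0,0,0,0,0]]

```text
clock: 21.05
eef_pos: [403.9, -269.2, 95.8]
eef_rot: [3.141, 0.001, 1.571]
wrist_force: [-1.1, -0.0, -0.3]
finger_gap: 26.4
finger_force: 20.0
```

```bash
python3 - <<'E'
from h import *
im=held(50,100,11); cv2.imwrite("pics/w8.png",im[...,::-1]); go(402.3,-271.8,57,0)
s=shot("scene"); P=cloud(*s[1:]); cv2.imwrite("pics/s8.png",s[0][150:400,60:360][...,::-1].repeat(2,0).repeat(2,1))
E
```

```text
tcp [ 404.  -269.3   96. ] top-tcp 64.7 x_t -5.7 13.5 2282
shift [-2.5 -1.7 39. ] rz 0.000 clock 21.10 tilt [ 0.0013 -0.001 ]
```

View pics/w8.png

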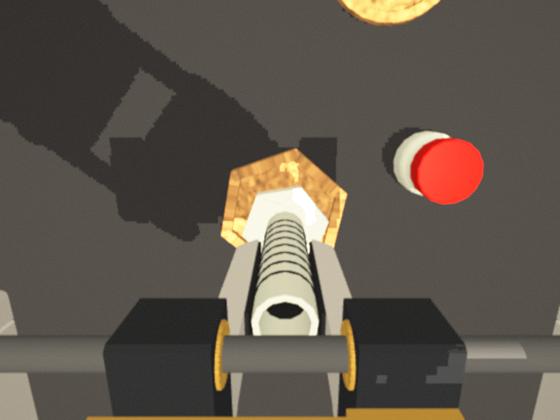

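View pics/s8.png

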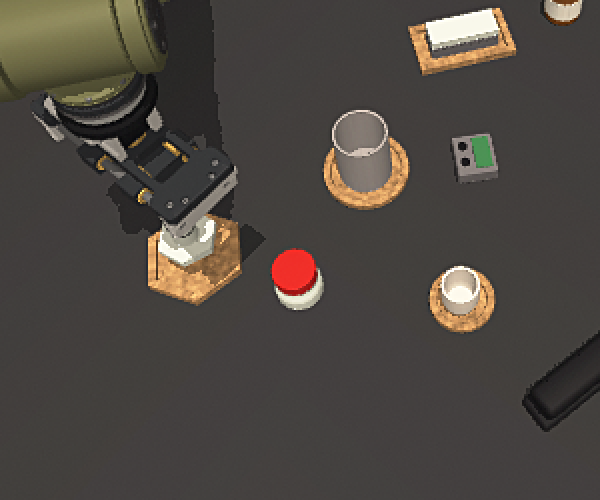

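The cylinder is upright over the hex tray (foot near (287,215) in the wrist view). The other three pieces stand in their trays. I lower it slowly.

In the tool's units: 33 mm / 800 = 0.0413, 32 mm / 800 = 0.04.

Request:
nudge_tcp:
  moves:
    - [[-0.0038,-0.0025,0.0188,0,0,0],[-0.0038,-0.0025,0.0325,0,0,0],[-0.0038,-0.0025,0.0375,0,0,0],[-0.0038,-0.0025,0.04,0,0,0],[-0.0038,-0.0025,0.0413,0,0,0]]

```text
clock: 21.65
eef_pos: [401.7, -272.1, 62.1]
eef_rot: [3.141, 0.0, 1.571]
wrist_force: [-0.6, -0.2, -1.3]
finger_gap: 26.4
finger_force: 20.0
```

Request:
nudge_tcp:
  moves:
    - [[0,0,0.0013,0,0,0],[0,0,0.0025,0,0,0],[0,0,0.0025,0,0,0]]

```text
clock: 21.95
eef_pos: [401.6, -272.1, 60.0]
eef_rot: [3.141, 0.0, 1.571]
wrist_force: [-0.2, 0.1, -0.6]
finger_gap: 26.3
finger_force: 20.0
```

In the tool's units: 1 mm / 800 = 0.0013.

Request:
nudge_tcp:
  moves:
    - [[0,0,0.0013,0,0,0],[0,0,0.0013,0,0,0],[0,0,0.0013,0,0,0]]

```text
clock: 22.25
eef_pos: [401.8, -272.2, 59.5]
eef_rot: [3.141, 0.0, 1.571]
wrist_force: [-1.9, 1.3, 5.2]
finger_gap: 26.4
finger_force: 20.0
```

Request:
nudge_tcp:
  moves:
    - [[0,0,0.0013,0,0,0],[0,0,0.0013,0,0,0],[0,0,0.0013,0,0,0]]

```text
clock: 22.55
eef_pos: [401.9, -272.3, 59.4]
eef_rot: [3.141, 0.001, 1.571]
wrist_force: [-5.0, 4.5, 17.1]
finger_gap: 26.5
finger_force: 20.0
```

In the tool's units: -1 mm / 800 = -0.0013.

Request:
nudge_tcp:
  moves:
    - [[0,0,-0.0013,0,0,0],[0,0,-0.0013,0,0,0]]

```text
clock: 22.75
eef_pos: [401.8, -272.2, 59.4]
eef_rot: [3.141, 0.001, 1.571]
wrist_force: [-1.9, 1.3, 7.1]
finger_gap: 26.4
finger_force: 20.0
```

Request:
nudge_tcp:
  moves:
    - [[0,0,0,0,0,0],[0,0,0,0,0,0],[0,0,0,0,0,0],[0,0,0,0,0,0],[0,0,0,0,0,0]]
  aperture: 70

```text
clock: 23.25
eef_pos: [401.5, -272.1, 58.9]
eef_rot: [-3.141, -0.0, 1.571]
wrist_force: [0.6, 0.1, 1.1]
finger_gap: 63.2
finger_force: 0.0
```

Request:
nudge_tcp:
  moves:
    - [[0,0,-0.0375,0,0,0],[0,0,-0.0938,0,0,0],[0,0,-0.15,0,0,0],[0,0,-0.1875,0,0,0],[0,0,-0.1875,0,0,0]]

```text
clock: 23.75
eef_pos: [402.7, -272.9, 213.0]
eef_rot: [3.136, 0.004, 1.571]
wrist_force: [-0.3, 0.2, 0.2]
finger_gap: 70.0
finger_force: 0.0
```

Request:
nudge_tcp:
  moves:
    - [[0,0,0,0,0,0],[0,0,0,0,0,0],[0,0,0,0,0,0]]

```text
clock: 24.05
eef_pos: [401.2, -271.8, 207.7]
eef_rot: [-3.14, -0.001, 1.571]
wrist_force: [0.5, 0.2, 0.2]
finger_gap: 69.6
finger_force: 0.0
```

```bash
python3 - <<'E'
from h import *
a=shot("wrist"); parts("wrist",*a,lo=14); cv2.imwrite("pics/w9.png",a[0][...,::-1])
s=shot("scene"); parts("scene",*s,lo=14); cv2.imwrite("pics/s9.png",s[0][...,::-1])
E
```

```text
wrist [362.  10.] top 79.3 circ [ 475.3 -109.7   32. ] rect [[475.3, -112.1], [5.1, 32.0], 89.3] rgb [138. 126. 113.]
wrist [539.  55.] top 46.5 circ [ 647.6 -142.5   37.5] rect [[640.5, -144.2], [22.4, 37.2], 13.0] rgb [211.  191.5 159. ]
wrist [395. 147.] top 51.2 circ [ 512.9 -229.9   43. ] rect [[512.7, -230.0], [42.0, 42.1], 27.3] rgb [255.  87.  65.]
wrist [285. 199.] top 124.5 circ [ 402.1 -271.5   25.8] rect [[402.4, -271.4], [24.7, 25.6], 0.5] rgb [198. 193. 163.]
scene [342. 146.] top 85.6 circ [517.4 232.7  22.5] rect [[516.4, 233.0], [20.6, 19.3], 78.9] rgb [159.  95.  40.]
scene [290. 165.] top 36.2 circ [448.3 118.9  87.7] rect [[448.3, 118.8], [81.0, 36.4], 53.5] rgb [251. 250. 240.]
scene [241. 224.] top 79.6 circ [473.4 -86.4  59.2] rect [[473.4, -86.3], [55.6, 57.0], 43.8] rgb [134. 123. 116.]
scene [297. 227.] top 23.2 circ [561.3  -6.7  59.4] rect [[560.6, -5.6], [40.9, 47.9], 50.2] rgb [116. 143. 111.]
scene [148. 264.] top 124.2 circ [ 399.9 -271.8   27. ] rect [[400.6, -272.2], [25.2, 23.6], 17.2] rgb [161. 158. 140.]
scene [208. 289.] top 51.8 circ [ 511.6 -230.3   43.6] rect [[510.6, -230.6], [41.2, 40.4], 21.5] rgb [244.  50.  43.]
scene [290. 294.] top 47.0 circ [ 646.8 -143.5   37.5] rect [[646.6, -143.0], [36.4, 35.8], 53.4] rgb [207.5 187.  164. ]
```

View pics/w9.png

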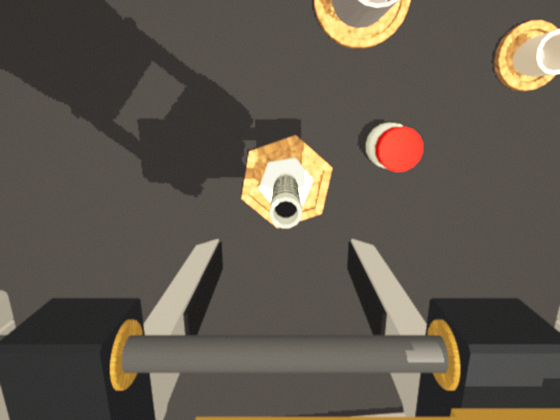

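The cylinder stands upright in the hex tray at (285,199), top 124.5 mm, centred. All four pieces are in place, the bottle and jar have not moved, and the gripper is clear.

```bash
python3 -c "
from cell import manip, viewer, read_state
print(manip.sign_off())"
```

```text
the job is handed in; nothing more can be done
None
```

All four pieces stand released, upright and near-centred in their own trays, placed in the required order; the bottle and jar did not move, and the job was handed in at about 24 s (no verdict was returned).

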